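# Lay the medal face up under the microscope and light it from one side

### The arm

A 6-joint arm with a two-finger parallel gripper is mounted at the origin on the work surface. World frame = base frame: x ahead of the robot, y to its left, z up, the work surface at z = 0. Lengths are in mm, angles in rad, forces in N, time in s.
With the tool pointing down it reaches from about 325 to 900 mm from the base axis. Payload 3.5 kg.
Tool frame: the origin (TCP) lies at the very end of the fingers, on their centre line; the grasp point (between the pads) lies 19 mm behind it; z points along the fingers, y is the line along which they close (so a half turn about z gives the same grasp; the last joint's range is limited). The gripper opens to 85 mm and grips with 20 to 120 N. Pads are 22 mm wide; open, the fingers measure 114 mm over their backs; the gripper's body (76 mm by 85 mm) begins 54 mm behind the grasp point. The pads swing forward as they close: fully open they stand 13 mm farther back than shut.
Start: joints at [-1.368, 0.276, -0.026, 1.268, 0, 1.467], TCP at [188.148, -596.005, 231.313] pointing down, gripper open.
Joint ranges: [-3.12, 3.12], [-0.85, 1.88], [-1.08, 1.24], [-1.95, 2.15], [-1.57, 1.53], [-3.14, 3.14]. Speed limits (rad/s): [2.57, 2.57, 3.14, 3.14, 3.14, 3.14].

### API

Orientations are given as [roll, pitch, yaw] about the fixed x, y, z axes, in that order (R = Rz(yaw) Ry(pitch) Rx(roll)).
In Python, from workcell import env gives the robot as it stands. The module is installed in compiled form; this text tells all that it offers.
- The arm moves only by the tool drive_tool, never from a script. Its arguments are lists of equal length, an entry for each row: "linear": the shift along the tool's x, y, z in cm, a list of three; "angular": the turn, a rotation vector about the tool's x, y, z in degrees, a list of three. In form: {"linear": [[dx, dy, dz], ...], "angular": [[ax, ay, az], ...]}. A call has 1 to 20 rows; each row shifts and turns the commanded pose from where the row before left it, along the tool's axes as they then stand; what a row does not reach is not made up. A row lasts 1/12 s, in which the tool goes at most 41.7 mm and 7.16 degrees, less where a joint would pass 70% of its speed; a pose out of reach is approached as far as the arm can. A call with a gripper value outside its range is refused whole. "fingers" is the finger opening in cm, from 0 to 8.54, set as the call begins (left out, the last holds). The fingers move at their own pace and stop on an object; "newtons" is the grip in N (left out, the last holds). Time passes only in rows, so rows that do not move let the fingers close. It gives the time, the measured TCP pose, the force, the opening and the grip force at its end, in the units of the state.
- env.state(): the state, without advancing time (a new reading comes with each control period).
- env.get_image(name): name is "scene" or "top"; returns the picture (400x640x3 uint8, red, green, blue); there is no depth.
- env.camera_params(name): a dict with "vfov" (degrees; the focal length in pixels is half the picture's height over the tangent of half this angle, whatever the lens; pixels are square), "cx", "cy" (the principal point, pixels), "k1" (the pictures are not rectified: a ray, as slopes to the right and down, at radius r is drawn at 1 + k1 r^2 times it, then the intrinsics apply), "T" (4x4, takes a point from camera to world coordinates). Camera axes: x right, y down, z forward; pixel columns grow to the right and rows downward; lengths in mm; the calibration is good to about 2 mm. A picture is of the moment at which its call begins. camera_params takes no time and is no camera call.
- env.job_done(): hands the job in; it is judged then, once.
The state is a dict: "clock": time; "joint_positions": joint angles; "qd": joint speeds; "effort": joint torques, N m; "tcp_pos": TCP position; "eef_rot": TCP orientation; "ft_force": force on the tool from outside, world axes, zero at the start; "wrist_torque": the same for the moment, N m; "width": finger opening in mm; "gripper_force": force on a finger pad.
Only numpy, scipy, OpenCV 4.12 (cv2) and the standard library are available. Lean on these libraries where they do the work, as an engineer would, in place of code of your own. Each camera call takes 0.05 s, during which the arm holds its last target. There are 200 camera calls.

### The job

The medal was left standing on its rim on the microscope's stage after its edge was examined. Take the wooden stick out of the tool block and, touching the medal with nothing but the stick, tip it over with a light push so that it lies flat under the lens with its relief face up; then use the stick to switch on the second rocker from the left (as seen from the robot) on the ring-light controller, that one only, and stand the stick back in its hole. Do not bump the microscope, and leave the other things on the bench where they are.

Things in the scene. Friction and masses are not known exactly. Their poses are not given: they have to be found in the camera images.
- medal_center (a point): Centre of the brass medal, a disc 50 mm across and 6 mm thick, at the start upright on its rim on the stage. x is the disc's axis, pointing out of the relief face (raised rim, rosette); at the start it is level and points roughly towards the robot, so a push on the relief face tips the medal away from the robot onto its plain back.
- stage (a point): Centre of the round white stage plate (95 mm across, flush with the microscope's base), on the lens axis, 25 mm above the bench; z up, -x is the side towards the robot. The underside of the ring light (86 mm across) is 105 mm above this point.
- stick_grip (a point): Middle of the square handle of the wooden stick: handle 12 x 12 mm, 80 mm long, its sides along this point's x and y; z along the stick towards the handle's end. At the start the stick stands upright in the tool block, this point 130 mm above the bench.
- hole (a point): Centre of the mouth of the stick's hole in the dark wooden tool block, 58 mm above the bench; z up. Hole 16 mm square, sides along x and y, 43 mm deep, small chamfer. Block 75 mm (x) by 100 mm (y), the hole 12 mm off its centre towards -x. Short steel punches, tops up to 94 mm above the bench, stand in a row 36 mm from the hole towards +x.
- rocker2_far (a point): Middle of the face of the far (+x) half of the second rocker from the left: the half that stands proud when off. Pressing it down about 3 mm, to its stop, with some 4 N turns the rocker on; it stays where it is left. Rocker faces are 21 mm long (x) and 14.5 mm wide (y); the other rockers lie at 24 mm pitch along y.
- rocker1 (a joint): leftmost rocker: 0 off, 0.40 on (rad)
- rocker2 (a joint): second rocker from the left, the one to switch on: 0 off, 0.40 on (rad)
- rocker3 (a joint): third rocker from the left: 0 off, 0.40 on (rad)
- rocker4 (a joint): rightmost rocker: 0 off, 0.40 on (rad)
- medal: The medal (about 95 g); origin at the rim point that is lowest at the start, 25 mm from its centre, axes as medal_center. It balances on its 6 mm wide rim: less than 1 N near the top tips it. It stands on the robot's side of the lens axis.
- stick: The stick, 155 mm long, 25 g; origin at the flat tip of its round shaft (9.6 mm across), 115 mm below the middle of the handle; z towards the handle.
- scope: The microscope, fixed; origin on the bench on the lens axis, axes as stage. Base slab x -100 to 100, y -100 to 160 mm, 25 high. Head above the ring light: 100 mm wide, top 310 mm above the bench; eyepieces slant up from it to y -115, 375 high; focus block and pole at y 85 to 155. Below the head the -x side is open: the stick has to come in tilted from there.
- controller: The ring-light controller, fixed: grey box 95 mm (x) by 130 mm (y), 34 mm high at the -x edge, 63 mm at the back, its panel sloping up away from the robot by 0.30 rad. Origin under its centre, z up. Four black rockers in a row along y; the left one is at +y.
- pliers: pliers lying on the bench, a bystander
- loupe: eye loupe on the bench, a bystander
- file_flat: file lying beyond the controller, a bystander
- hammer_small: small hammer lying beyond the microscope, a bystander
- offcut: brass offcut 70 x 45 x 4 mm on the bench, a bystander
- tweezers: tweezers lying on the microscope's base, to the right of the stage plate, a bystander
- oil_bottle: small amber bottle, 75 mm high, beyond the controller, a bystander
Things that resemble listed ones, but are neither listed nor needed, are in the scene too. Several things look just like the part that bears hole: the one meant starts farthest from the robot's base. Leave any green look-alike of the controller alone.

How it is judged:
By the outcome, as a careful person would: the job done as asked, in the order asked, and still so for the second after the job is handed in, with the robot touching nothing.
It also fails if it takes over 54 s, if anything falls off the work surface, if the arm or the gripper's body presses on something with over 40 N, if the wrist force passes 120 N, or if a joint passes its speed limit or range.

## Working session

There is one attempt and no reset: what is moved stays moved. The work goes in short steps, Python scripts to look and compute and a tool call to move; the robot and the scene stay as the last step left them, time stands still between calls to the robot, and variables do not carry over. Pictures are saved under pics/ and viewed, at most 10 in all, crops included, and the job is handed in when it is done.

Besides the shell and the picture viewer there is one more tool, called after "Emit:" by a JSON object that holds its "op" and its "data", one argument or row to a line. drive_tool: Moves the arm, as the interface text tells. Its arguments: {"type":"object","properties":{"linear":{"type":"array","items":{"type":"array","items":{"type":"number"}}},"angular":{"type":"array","items":{"type":"array","items":{"type":"number"}}},"fingers":{"type":"number"},"newtons":{"type":"number"}},"required":["linear","angular"]}

```bash
mkdir -p pics; python3 - <<'E'
from workcell import env
import cv2
for n in("scene","top"):
    p=env.camera_params(n); print(n,{k:(v.round(4).tolist() if k=="T" else v) for k,v in p.items()})
    cv2.imwrite(f"pics/{n}0.png",cv2.cvtColor(env.get_image(n),cv2.COLOR_RGB2BGR))
print(env.state())
E
```

```text
scene {'vfov': 49.35494188632854, 'cx': 324.4882491180947, 'cy': 205.98142810457534, 'k1': -0.02993512912233594, 'T': [[0.5738, 0.5441, -0.6121, 1151.7787], [0.8189, -0.3668, 0.4415, -533.0742], [0.0157, -0.7546, -0.656, 756.6451], [0.0, 0.0, 0.0, 1.0]]}
top {'vfov': 56.260472039440494, 'cx': 315.29466465715757, 'cy': 201.2536265452199, 'k1': -0.008737074558878288, 'T': [[0.0086, -0.9874, 0.1577, 402.4534], [-1.0, -0.0085, 0.0012, -87.6974], [0.0001, -0.1577, -0.9875, 903.2235], [0.0, 0.0, 0.0, 1.0]]}
{'clock': 0.1, 'joint_positions': array([-1.36838426e+00,  2.77103985e-01, -2.77617968e-02,  1.26801913e+00,
        2.10452924e-05,  1.46736277e+00]), 'qd': array([-0.00056801, -0.00131319,  0.00257054,  0.00165474, -0.00222821,
        0.00094024]), 'effort': array([ 5.02029616e-05, -4.46709216e+01,  2.96128285e+01,  8.51320568e-03,
       -7.47257172e-05, -3.59309382e-06]), 'tcp_pos': array([ 188.01792391, -595.29270603,  230.23381129]), 'eef_rot': array([-3.13951740e+00, -2.36577684e-04,  3.05845351e-01]), 'ft_force': array([-0.22360641, -0.00709272,  0.050033  ]), 'wrist_torque': array([0.00294169, 0.02542517, 0.0041591 ]), 'gripper_force': 0.0, 'width': 85.33081639099005}
```

View pics/scene0.png

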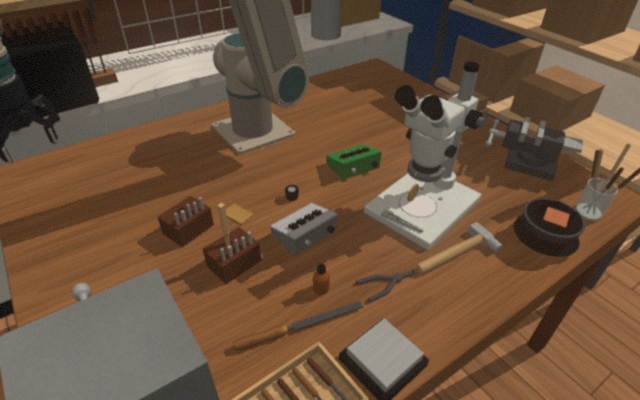

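View pics/top0.png

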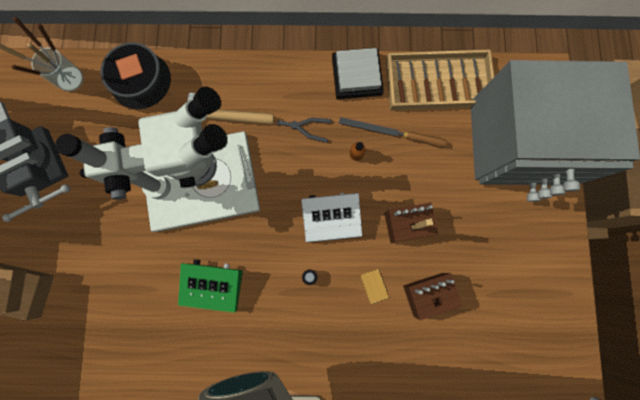

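Candidates for the tool block are the one with the stick (top 410,223; scene 232,250) and an empty one (top 433,297; scene 186,218). The first is farther from the base and holds the stick. For the controller, I choose the grey one (top 332,217) over the green look-alike (top 210,287). Next are close crops to check both choices.

```bash
python3 - <<'E'
import cv2,numpy as np
t=cv2.imread("pics/top0.png");s=cv2.imread("pics/scene0.png")
def crop(im,x,y,w,h,k,n):
    c=cv2.resize(im[y:y+h,x:x+w],None,fx=k,fy=k,interpolation=cv2.INTER_CUBIC)
    c=cv2.convertScaleAbs(c,alpha=1.3,beta=10)
    for i in range(0,w,10):
        cv2.line(c,(i*k,0),(i*k,6 if i%50 else 14),(0,255,255),1); 
        if i%20==0: cv2.putText(c,str(x+i),(i*k,24),0,.4,(0,255,255),1)
    for i in range(0,h,10):
        cv2.line(c,(0,i*k),(6,i*k),(0,255,255),1); cv2.putText(c,str(y+i),(8,i*k+4),0,.4,(0,255,255),1)
    cv2.imwrite(f"pics/{n}.png",c)
crop(t,295,180,160,75,5,"c1")
crop(s,360,160,125,90,6,"c2")
crop(s,195,190,150,95,5,"c3")
crop(t,140,120,125,110,5,"c4")
E
```

```text
(no output)
```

View pics/c1.png

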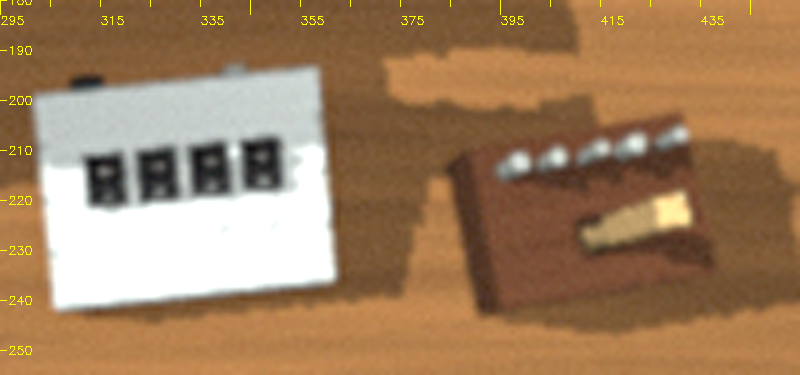

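View pics/c2.png

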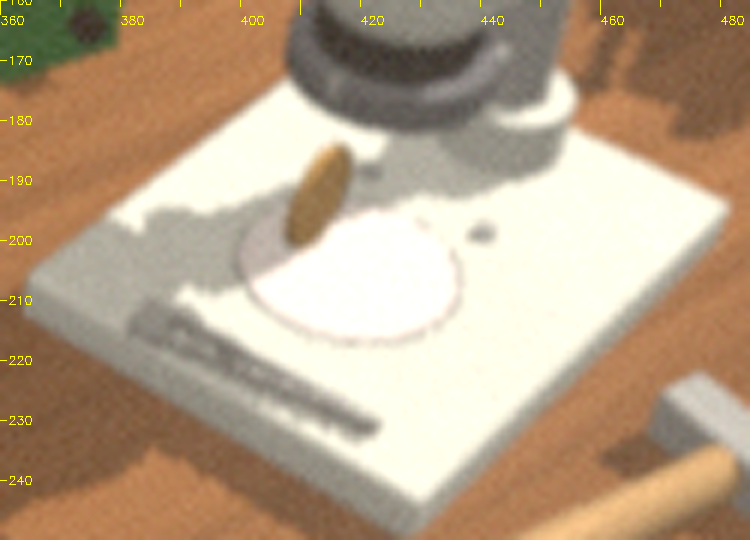

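View pics/c3.png

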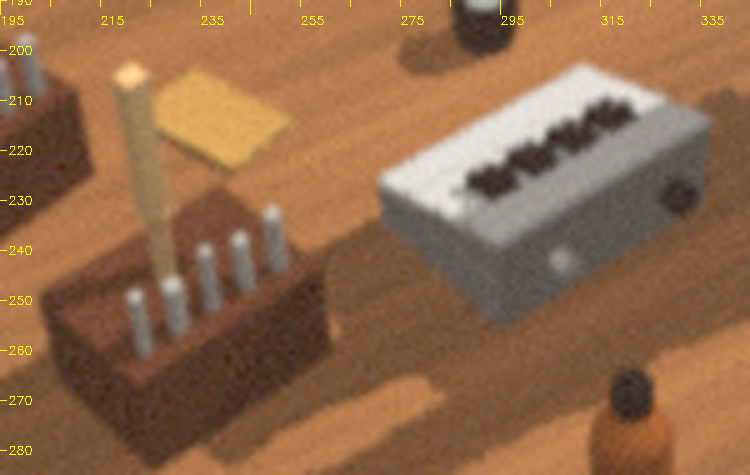

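View pics/c4.png

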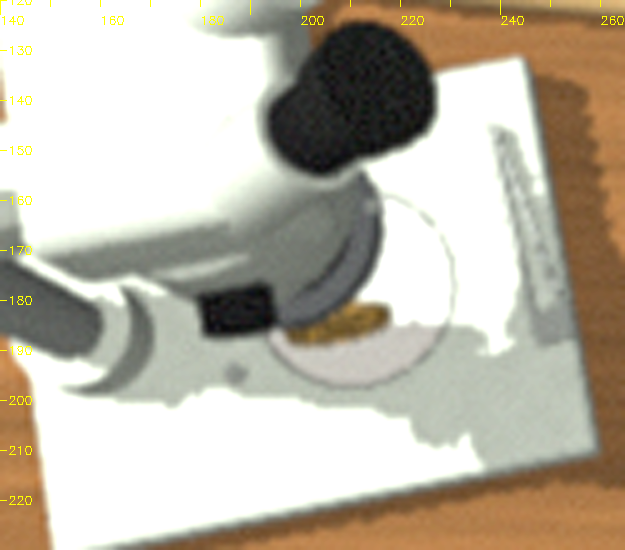

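The crops confirm it: the stick stands in the far block (top-view end near 430,222, entering at 412,227). Rocker 2 of the grey controller is near (326,215). The medal is at top (197–218, 180–189) and scene (408–419, 184–201). I'll fit the poses with both cameras.

```bash
cat > lib.py <<'E'
import numpy as np, cv2
from workcell import env
from scipy.optimize import least_squares
from scipy.spatial.transform import Rotation as Ro
P={n:env.camera_params(n) for n in("scene","top")}
def proj(n,X):
    p=P[n]; X=np.atleast_2d(X); T=p["T"]; c=(X-T[:3,3])@T[:3,:3]
    s=c[:,:2]/c[:,2:]; s=s*(1+p["k1"]*(s**2).sum(1,keepdims=True))
    f=200/np.tan(np.radians(p["vfov"]/2)); return s*f+[p["cx"],p["cy"]]
def pose(q,L):
    c,s=np.cos(q[2]),np.sin(q[2]); L=np.atleast_2d(np.array(L,float))
    return np.c_[q[0]+c*L[:,0]-s*L[:,1],q[1]+s*L[:,0]+c*L[:,1],L[:,2]]
def fit(obs,q0):
    def r(q): return np.concatenate([(proj(n,pose(q,l))[0]-uv) for n,uv,l in obs])
    s=least_squares(r,q0,loss="soft_l1"); return s.x,r(s.x).reshape(-1,2)
E
cat > m.py <<'E'
from lib import *
np.set_printoptions(precision=2,suppress=True)
T,S="top","scene"
q,r=fit([(T,(244.6,131.6),(100,-100,25)),(T,(259.4,210.4),(-100,-100,25)),(T,(151,229.6),(-100,160,25)),
 (S,(364.2,207.2),(-100,-100,25)),(S,(430.8,243.8),(100,-100,25)),(S,(481.3,194.2),(100,160,25))],[550,150,0]); print("scope",q);print(r)
sc=q
q,r=fit([(T,(389,210.4),(49.5,50,58)),(T,(432,203),(49.5,-50,58)),(T,(437.4,233),(-25.5,-50,58)),(T,(394,242.4),(-25.5,50,58)),
 (S,(203,249.4),(-25.5,-50,58)),(S,(239.4,227.4),(-25.5,50,58)),(S,(260,244),(49.5,50,58)),(S,(223,267),(49.5,-50,58)),
 (T,(429.8,222),(0,0,170)),(S,(221,205),(0,0,170))],[380,-240,0]); print("hole",q);print(r)
a,b=.3,0
h=47.5
q,r=fit([(T,(305.6,242),(-h,65,34)),(T,(362.4,236.4),(-h,-65,34)),(T,(301.6,199),(h,65,63)),(T,(359,193.4),(h,-65,63)),
 (S,(271,226),(-h,-65,34)),(S,(311.6,202.4),(-h,65,34)),(S,(337,213.6),(h,65,63)),(S,(295,239.6),(h,-65,63))],[400,-100,0]); print("ctl",q);print(r)
# rockers: centre local x unknown
z=lambda x:34+(x+h)*np.tan(.3)+3
def rr(p): return np.concatenate([proj(T,pose(q,(p[0],p[1]-24*i,z(p[0]))))[0]-uv for i,uv in enumerate([(316.2,216),(326.4,214.8),(337.2,213.8),(347.4,212.8)])])
s=least_squares(rr,[0,36]); print("rock",s.x,rr(s.x)); p=s.x; print("r2 centre",pose(q,(p[0],p[1]-24,z(p[0]))))
# medal
th=np.linspace(0,2*np.pi,120)
def med(m):
    L=np.r_[[(d,25*np.cos(t),50+25*np.sin(t)) for d in(-3,3) for t in th]]
    return pose(m,L)   # m yaw: disc axis yaw (mod pi)
def rm(m):
    X=med(m);a=proj(S,X);b=proj(T,X)
    return [a[:,0].min()-407.8,a[:,0].max()-418.8,a[:,1].min()-183.8,a[:,1].max()-201.3,b[:,0].max()-218,b[:,1].max()-189.2, (b[:,1]-.0).min()-180.4]
for y0 in(-.3,0,.3):
    s=least_squares(rm,[sc[0]-20,sc[1],y0+sc[2]],loss="soft_l1"); print("medal",s.x,s.cost,np.array(rm(s.x)))
E
python3 m.py
```

```text
scope [599.83 164.02   0.21]
[[ 0.6  -1.64]
 [ 0.08 -1.28]
 [-0.31  1.26]
 [-0.35 -2.17]
 [-0.78  0.05]
 [ 1.42 -0.8 ]]
hole [ 481.65 -311.94  -18.67]
[[-0.48 -1.56]
 [-0.72 -1.56]
 [ 1.14  0.74]
 [ 1.22 -1.04]
 [-0.52 -1.31]
 [-0.15 -1.33]
 [-0.25 -1.28]
 [-0.43 -0.33]
 [-0.38 -0.77]
 [-0.   -0.52]]
ctl [ 501.96 -125.65    0.11]
[[ 0.58 -0.81]
 [-0.45 -0.99]
 [ 0.15 -0.15]
 [-0.57 -0.32]
 [-0.91 -0.82]
 [-0.12  0.  ]
 [ 0.08 -0.72]
 [-0.66 -1.54]]
rock [ 6.25 36.28] [-0.05 -0.04  0.19  0.08 -0.18  0.01  0.04 -0.06]
r2 centre [[ 506.81 -112.75   53.63]]
medal [575.64 165.1    0.29] 1.1649067409929863 [-0.43  0.61 -1.24 -0.1   0.37  0.26 -0.67]
medal [575.64 165.1    0.29] 1.16490674100197 [-0.43  0.61 -1.24 -0.1   0.37  0.26 -0.67]
medal [575.64 165.1    0.29] 1.164906741033657 [-0.43  0.61 -1.24 -0.1   0.37  0.26 -0.67]
```

```bash
sed -i 's/-uv) for n,uv,l/-uv+.4) for n,uv,l/' lib.py; python3 m.py | grep -A12 -E "hole|ctl|scope|medal"; cat >> lib.py <<'E'
def delta(tcp,R=None,cmd=None):
    "tool-frame shift (cm) and turn (deg) from the measured (or given) pose"
    s=env.state(); R0=Ro.from_euler("xyz",s["eef_rot"]); p=s["tcp_pos"] if cmd is None else cmd
    print("shift cm",(R0.inv().apply(np.array(tcp)-p)/10).round(2))
    if R is not None: print("turn deg",np.degrees((R0.inv()*R).as_rotvec()).round(1))
E
```

```text
scope [599.12 164.58   0.21]
[[ 0.78 -0.96]
 [ 0.23 -0.57]
 [-0.19  1.94]
 [ 0.05 -2.01]
 [-0.46  0.17]
 [ 1.76 -0.59]]
hole [ 481.33 -311.93    0.18]
[[-0.11 -0.98]
 [-0.36 -1.06]
 [ 1.55  1.24]
 [ 1.65 -0.46]
 [-0.17 -0.96]
 [ 0.15 -1.02]
 [ 0.09 -1.  ]
 [-0.04 -0.03]
 [ 0.03 -0.21]
 [ 0.33 -0.21]]
ctl [ 501.93 -125.41    0.11]
[[ 0.89 -0.38]
 [-0.15 -0.6 ]
 [ 0.43  0.28]
 [-0.29  0.08]
 [-0.43 -0.45]
 [ 0.33  0.36]
 [ 0.56 -0.37]
 [-0.16 -1.19]]
rock [ 6.25 36.04] [-0.05 -0.04  0.19  0.09 -0.18  0.01  0.04 -0.06]
r2 centre [[ 506.8  -112.75   53.63]]
medal [575.64 165.1    0.29] 1.1649067410018383 [-0.43  0.61 -1.24 -0.1   0.37  0.26 -0.67]
medal [575.64 165.1    0.29] 1.16490674099724 [-0.43  0.61 -1.24 -0.1   0.37  0.26 -0.67]
medal [575.64 165.1    0.29] 1.1649067410255791 [-0.43  0.61 -1.24 -0.1   0.37  0.26 -0.67]
```

Emit:
{"op": "drive_tool", "data": {
  "linear": [
    [0, 0, 0],
    [0, 0, 0],
    [0, 0, 0],
    [0, 0, 0],
    [0, 0, 0],
    [0, 0, 0],
    [0, 0, 0],
    [0, 0, 0],
    [0, 0, 0],
    [0, 0, 0],
    [0, 0, 0],
    [0, 0, 0]
  ],
  "angular": [
    [0, 0, -6.9],
    [0, 0, -6.9],
    [0, 0, -6.9],
    [0, 0, -6.9],
    [0, 0, -6.9],
    [0, 0, -6.9],
    [0, 0, -6.9],
    [0, 0, -6.9],
    [0, 0, -6.9],
    [0, 0, -6.9],
    [0, 0, -6.9],
    [0, 0, -6.9]
  ]
}}

```text
clock: 1.1
tcp_pos: [188.0, -595.5, 230.6]
eef_rot: [-3.142, -0.001, 1.757]
ft_force: [0.6, 0.6, -0.6]
width: 85.5
gripper_force: 0.0
```

Emit:
{"op": "drive_tool", "data": {
  "linear": [
    [1.6, 2.43, 0],
    [1.6, 2.43, 0],
    [1.6, 2.43, 0],
    [1.6, 2.43, 0],
    [1.6, 2.43, 0],
    [1.6, 2.43, 0],
    [1.6, 2.43, 0],
    [1.6, 2.43, 0],
    [1.6, 2.43, 0],
    [1.6, 2.43, 0],
    [1.6, 2.43, 0],
    [1.6, 2.43, 0],
    [1.6, 2.43, 0],
    [1.6, 2.43, 0],
    [0, 0, 0],
    [0, 0, 0]
  ],
  "angular": [
    [0, 0, 0],
    [0, 0, 0],
    [0, 0, 0],
    [0, 0, 0],
    [0, 0, 0],
    [0, 0, 0],
    [0, 0, 0],
    [0, 0, 0],
    [0, 0, 0],
    [0, 0, 0],
    [0, 0, 0],
    [0, 0, 0],
    [0, 0, 0],
    [0, 0, 0],
    [0, 0, 0],
    [0, 0, 0]
  ]
}}

```text
clock: 2.43
tcp_pos: [483.2, -313.4, 230.7]
eef_rot: [-3.141, -0.001, 1.754]
ft_force: [-0.7, -1.1, -0.4]
width: 85.5
gripper_force: 0.0
```

```bash
cat >> lib.py <<'E'
def crop(name,x,y,w,h,k,out):
    im=cv2.cvtColor(env.get_image(name),cv2.COLOR_RGB2BGR)
    c=cv2.resize(im[y:y+h,x:x+w],None,fx=k,fy=k,interpolation=cv2.INTER_CUBIC)
    c=cv2.convertScaleAbs(c,alpha=1.3,beta=10)
    for i in range(0,w,20): cv2.putText(c,str(x+i),(i*k,14),0,.4,(0,255,255),1)
    for i in range(0,h,10): cv2.putText(c,str(y+i),(0,i*k+4),0,.4,(0,255,255),1)
    cv2.imwrite(f"pics/{out}.png",c)
E
python3 -c "
from lib import *
crop('scene',150,150,160,120,5,'g1')
s=env.state();print(s['tcp_pos'],s['joint_positions'])"
```

```text
[ 482.55517838 -314.18371977  230.78684688] [-6.89100461e-01  1.90752157e-01 -1.36262363e-01  1.24490874e+00
 -5.60897104e-04  7.00300146e-01]
```

View pics/g1.png

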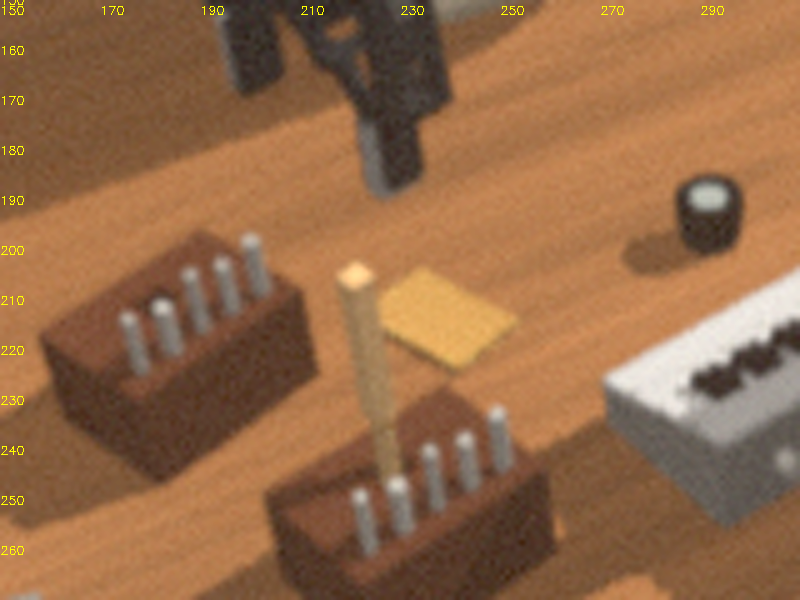

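The open fingertips show at (200,168) and (228,188), the stick's end at (220.6,204.6). I'll check the offset.

```bash
python3 -c "
from lib import *
s=env.state();p=s['tcp_pos'];print(p,s['eef_rot'])
print(proj('scene',[p+[0,0,13],p,[481.3,-311.9,170],[486.3,-311.9,170],[481.3,-306.9,170]]))
delta([481.3,-311.9,111])"
```

```text
[ 482.55517838 -314.18371977  230.78684688] [-3.14043751e+00 -5.00242278e-04  1.75219207e+00]
[[214.81621496 176.36841515]
 [215.80232287 181.6686765 ]
 [220.9408043  204.37792571]
 [221.98201561 205.7009418 ]
 [223.17639688 203.49134171]]
shift cm [ 0.24 -0.07 11.98]
```

Emit:
{"op": "drive_tool", "data": {
  "linear": [
    [0.26, -0.05, 0],
    [0, 0, 2.5],
    [0, 0, 2.5],
    [0, 0, 2.5],
    [0, 0, 2.5],
    [0, 0, 1.5],
    [0, 0, 0.45],
    [0, 0, 0],
    [0, 0, 0]
  ],
  "angular": [
    [0, 0, 0],
    [0, 0, 0],
    [0, 0, 0],
    [0, 0, 0],
    [0, 0, 0],
    [0, 0, 0],
    [0, 0, 0],
    [0, 0, 0],
    [0, 0, 0]
  ]
}}

```text
clock: 3.23
tcp_pos: [481.6, -313.0, 112.5]
eef_rot: [3.141, 0.001, 1.75]
ft_force: [0.3, 1.0, 1.1]
width: 85.3
gripper_force: 0.0
```

Emit:
{"op": "drive_tool", "data": {
  "linear": [
    [0, 0, 0],
    [0, 0, 0],
    [0, 0, 0],
    [0, 0, 0],
    [0, 0, 0],
    [0, 0, 0],
    [0, 0, 0],
    [0, 0, 0],
    [0, 0, 0],
    [0, 0, 0]
  ],
  "angular": [
    [0, 0, 0],
    [0, 0, 0],
    [0, 0, 0],
    [0, 0, 0],
    [0, 0, 0],
    [0, 0, 0],
    [0, 0, 0],
    [0, 0, 0],
    [0, 0, 0],
    [0, 0, 0]
  ],
  "fingers": 0.5,
  "newtons": 50
}}

```text
clock: 4.07
tcp_pos: [481.8, -312.3, 112.2]
eef_rot: [-3.142, 0.0, 1.751]
ft_force: [-1.7, -0.9, 4.4]
width: 11.8
gripper_force: 48.8
```

Emit:
{"op": "drive_tool", "data": {
  "linear": [
    [0, 0, -1],
    [0, 0, -2],
    [0, 0, -2],
    [0, 0, -2],
    [0, 0, -2],
    [0, 0, -2],
    [0, 0, -1.5],
    [0, 0, 0],
    [0, 0, 0]
  ],
  "angular": [
    [0, 0, 0],
    [0, 0, 0],
    [0, 0, 0],
    [0, 0, 0],
    [0, 0, 0],
    [0, 0, 0],
    [0, 0, 0],
    [0, 0, 0],
    [0, 0, 0]
  ]
}}

```text
clock: 4.82
tcp_pos: [482.4, -312.6, 237.8]
eef_rot: [3.14, 0.002, 1.751]
ft_force: [-0.2, -0.8, -0.2]
width: 11.3
gripper_force: 48.6
```

```bash
python3 -c "
from lib import *
s=env.state();p=s['tcp_pos'];print(p,s['eef_rot'],s['ft_force'],s['width'])
print('pred tip',proj('scene',[p-[0,0,97]]),proj('top',[p-[0,0,97]]))
crop('scene',160,110,120,90,6,'g2')"
```

```text
[ 482.38790594 -312.61003636  237.76459881] [3.13985487e+00 1.71398782e-03 1.75102572e+00] [-0.24704327 -0.78036316 -0.16995519] 11.340405475977514
pred tip [[222.80628773 215.33791786]] [[425.43441432 222.37692752]]
```

View pics/g2.png

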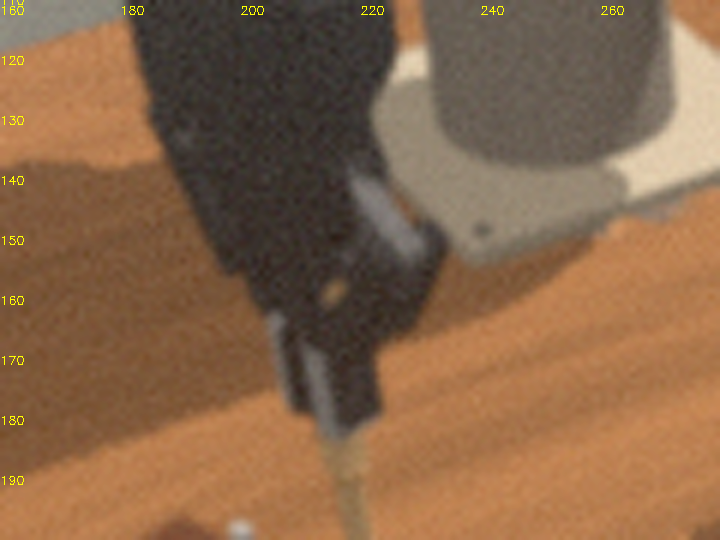

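The stick is held straight in the fingers. Next I swing across to the microscope's open side.

Emit:
{"op": "drive_tool", "data": {
  "linear": [
    [0, 0, 0],
    [2.72, 0.51, 0],
    [2.72, 0.51, 0],
    [2.72, 0.51, 0],
    [2.72, 0.51, 0],
    [2.72, 0.51, 0],
    [2.72, 0.51, 0],
    [2.72, 0.51, 0],
    [2.72, 0.51, 0],
    [2.72, 0.51, 0],
    [2.72, 0.51, 0],
    [2.72, 0.51, 0],
    [2.72, 0.51, 0],
    [2.72, 0.51, 0],
    [2.72, 0.51, 0],
    [2.72, 0.51, 0],
    [2.72, 0.51, 0],
    [0, 0, 0],
    [0, 0, 0]
  ],
  "angular": [
    [0, 0, -5],
    [0, 0, 0],
    [0, 0, 0],
    [0, 0, 0],
    [0, 0, 0],
    [0, 0, 0],
    [0, 0, 0],
    [0, 0, 0],
    [0, 0, 0],
    [0, 0, 0],
    [0, 0, 0],
    [0, 0, 0],
    [0, 0, 0],
    [0, 0, 0],
    [0, 0, 0],
    [0, 0, 0],
    [0, 0, 0],
    [0, 0, 0],
    [0, 0, 0]
  ]
}}

```text
clock: 6.45
tcp_pos: [444.1, 129.9, 235.1]
eef_rot: [-3.138, -0.0, 1.841]
ft_force: [-1.2, 0.4, -0.6]
width: 11.3
gripper_force: 48.7
```

Emit:
{"op": "drive_tool", "data": {
  "linear": [
    [0, 0, 0],
    [0, 0, 0],
    [0, 0, 0],
    [0, 0, 0],
    [0, 0, 0],
    [0, 0, 0],
    [0, 0, 0],
    [0, 0, 0],
    [0, 0, 0]
  ],
  "angular": [
    [-6.5, 0, 0],
    [-6.5, 0, 0],
    [-6.5, 0, 0],
    [-6.5, 0, 0],
    [-6.5, 0, 0],
    [-6.5, 0, 0],
    [-6, 0, 0],
    [0, 0, 0],
    [0, 0, 0]
  ]
}}

```text
clock: 7.2
tcp_pos: [442.1, 127.7, 232.1]
eef_rot: [2.364, -0.001, 1.836]
ft_force: [0.8, 0.3, 0.8]
width: 11.3
gripper_force: 48.9
```

```bash
cat >> lib.py <<'E'
def frame():
    s=env.state(); R=Ro.from_euler("xyz",s["eef_rot"]); return s,R,s["tcp_pos"]+R.apply([0,0,97])
def brass(tag=""):
    im=env.get_image("scene"); h=cv2.cvtColor(im,cv2.COLOR_RGB2HSV)
    m=((h[...,1]>90)&(h[...,0]>10)&(h[...,0]<30)).astype(np.uint8); w=np.zeros_like(m); w[175:222,392:445]=1; m&=w
    n,l,st,c=cv2.connectedComponentsWithStats(m); 
    print(tag,[(st[i].tolist(),c[i].round(1).tolist()) for i in range(1,n) if st[i,4]>15])
E
python3 -c "
from lib import *
s,R,tip=frame();print(s['tcp_pos'],s['eef_rot'],s['ft_force'],'tip',tip,R.as_matrix()[:,2],s['joint_positions'])
C=np.array([575.6,165.1]);f=np.array([np.cos(.27),np.sin(.27)])
for back in(60,15,5):
    t=np.r_[C-f*(3+3.4+back),62.6]; print(back,'tip target',t,'cm',(R.inv().apply(t-tip)/10).round(2))
print('fwd in tool',R.inv().apply(np.r_[f,0]),'up',R.inv().apply([0,0,1]))
brass()
print(proj('scene',[tip]))
"
```

```text
[442.09232934 127.70800435 232.10868604] [ 2.36438379e+00 -8.32786867e-04  1.83568493e+00] [0.7943495  0.30843583 0.78915773] tip [507.73000745 145.57274234 162.95995974] [ 0.67667709  0.18417256 -0.71287347] [ 0.03886411 -0.52486764 -0.95361511  0.37781322  0.15840325  1.40888221]
60 tip target [511.60561248 147.3890326   62.6       ] cm [ 0.07 -6.74  7.45]
15 tip target [554.97530282 159.39194725  62.6       ] cm [ 0.09 -3.53 10.61]
5 tip target [564.61301178 162.05926162  62.6       ] cm [ 0.09 -2.82 11.31]
fwd in tool [0.00511137 0.71286142 0.7012863 ] up [ 0.00083279  0.70129218 -0.71287347]
 [([392, 175, 12, 9, 57], [395.6, 177.6]), ([408, 185, 10, 16, 97], [412.5, 192.3])]
[[395.46306323 145.22837055]]
```

Emit:
{"op": "drive_tool", "data": {
  "linear": [
    [0, -0.96, 1.06],
    [0, -0.96, 1.06],
    [0, -0.96, 1.06],
    [0, -0.96, 1.06],
    [0, -0.96, 1.06],
    [0, -0.96, 1.06],
    [0.1, -0.98, 1.08],
    [0, 0, 0],
    [0, 0, 0]
  ],
  "angular": [
    [0, 0, 0],
    [0, 0, 0],
    [0, 0, 0],
    [0, 0, 0],
    [0, 0, 0],
    [0, 0, 0],
    [0, 0, 0],
    [0, 0, 0],
    [0, 0, 0]
  ]
}}

```text
clock: 8.0
tcp_pos: [460.1, 133.1, 145.8]
eef_rot: [2.365, 0.0, 1.839]
ft_force: [0.2, 0.4, -0.3]
width: 11.0
gripper_force: 48.9
```

Emit:
{"op": "drive_tool", "data": {
  "linear": [
    [0, 0.71, 0.71],
    [0, 0.71, 0.71],
    [0, 0.71, 0.71],
    [0, 0.71, 0.71],
    [0, 0, 0],
    [0, 0, 0],
    [0, 0, 0],
    [0, 0, 0]
  ],
  "angular": [
    [0, 0, 0],
    [0, 0, 0],
    [0, 0, 0],
    [0, 0, 0],
    [0, 0, 0],
    [0, 0, 0],
    [0, 0, 0],
    [0, 0, 0]
  ]
}}

```text
clock: 8.67
tcp_pos: [495.1, 143.5, 143.4]
eef_rot: [2.366, -0.0, 1.839]
ft_force: [0.4, 0.7, -0.0]
width: 11.3
gripper_force: 48.9
```

```bash
cat > st.py <<'E'
from lib import *
np.set_printoptions(precision=2,suppress=True)
s,R,tip=frame();print(s['clock'],s['ft_force'],'tip',tip,'rot',s['eef_rot'])
C=np.array([575.6,165.1]);f=np.array([np.cos(.27),np.sin(.27)])
for back in(15,5,0):
    t=np.r_[C-f*(3+3.4+back),62.6]; print(back,'cm',(R.inv().apply(t-tip)/10).round(2))
brass(); print(proj('scene',[tip]),proj('top',[tip]))
E
python3 st.py; python3 -c "
from lib import *
crop('top',140,120,130,100,6,'m1')"
```

```text
8.6667 [ 0.38  0.7  -0.03] tip [560.55 161.48  74.07] rot [ 2.37 -0.    1.84]
15 cm [-0.05 -1.23  0.4 ]
5 cm [-0.05 -0.51  1.1 ]
0 cm [-0.05 -0.15  1.45]
 [([392, 175, 18, 9, 71], [397.8, 177.6]), ([408, 185, 10, 16, 97], [412.5, 192.4])]
[[409.71 182.06]] [[205.49 189.09]]
```

View pics/m1.png

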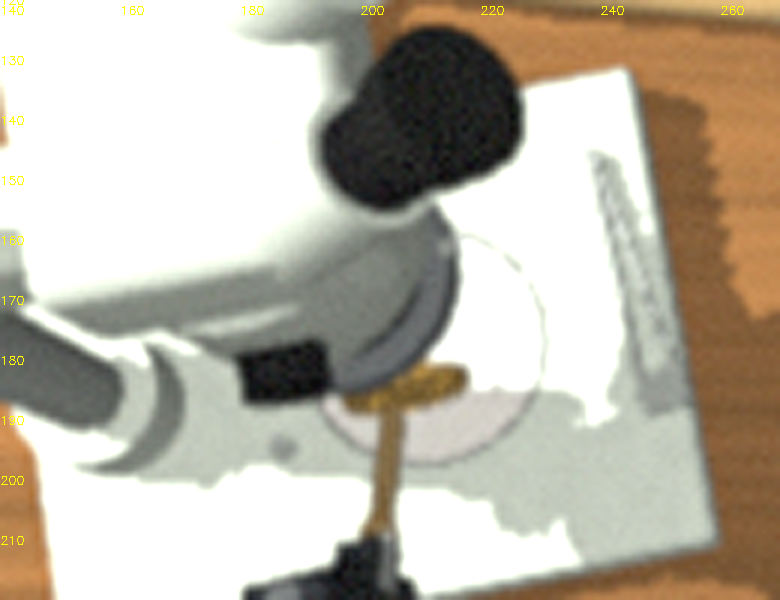

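Emit:
{"op": "drive_tool", "data": {
  "linear": [
    [0, -0.4, 0.4],
    [0, -0.42, 0.4],
    [0, 0, 0],
    [0, 0, 0]
  ],
  "angular": [
    [0, 0, 0],
    [0, 0, 0],
    [0, 0, 0],
    [0, 0, 0]
  ]
}}

```text
clock: 9.1
tcp_pos: [494.0, 143.4, 130.2]
eef_rot: [2.369, -0.001, 1.839]
ft_force: [-0.6, -0.4, -1.4]
width: 11.2
gripper_force: 48.9
```

```bash
python3 st.py; cat >> m.py <<'E'
X=med(s.x);b=proj(T,X);a=proj(S,X);print("top min u",b[:,0].min(),b[:,0].max(),"v",b[:,1].min(),b[:,1].max())
E
python3 m.py|tail -1
```

```text
9.1 [-0.57 -0.43 -1.39] tip [559.28 161.36  60.74] rot [ 2.37 -0.    1.84]
15 cm [-0.08 -0.21 -0.46]
5 cm [-0.07  0.51  0.24]
0 cm [-0.07  0.87  0.59]
 [([392, 175, 16, 11, 76], [397.8, 178.2]), ([408, 185, 10, 16, 98], [412.6, 192.3])]
[[408.6  185.89]] [[207.2  190.74]]
top min u 196.01122560911853 218.3727182397604 v 179.73024838976164 189.45971968087696
```

Emit:
{"op": "drive_tool", "data": {
  "linear": [
    [0, 0.2, 0.2],
    [0, 0.2, 0.2],
    [0, 0.1, 0.1],
    [0, 0, 0],
    [0, 0, 0]
  ],
  "angular": [
    [0, 0, 0],
    [0, 0, 0],
    [0, 0, 0],
    [0, 0, 0],
    [0, 0, 0]
  ]
}}

```text
clock: 9.57
tcp_pos: [502.2, 145.5, 131.8]
eef_rot: [2.366, -0.0, 1.839]
ft_force: [-0.0, 0.4, 0.2]
width: 11.1
gripper_force: 48.9
```

```bash
python3 st.py
```

```text
9.5667 [-0.02  0.37  0.25] tip [567.64 163.46  62.49] rot [ 2.37 -0.    1.84]
15 cm [-0.06 -0.94 -0.94]
5 cm [-0.05 -0.23 -0.24]
0 cm [-0.05  0.13  0.11]
 [([392, 175, 26, 26, 180], [406.4, 186.1])]
[[411.53 186.75]] [[206.26 187.  ]]
```

Emit:
{"op": "drive_tool", "data": {
  "linear": [
    [0, 0.08, 0.06],
    [0, 0.08, 0.06],
    [0, 0.08, 0.06],
    [0, 0, 0],
    [0, 0, 0]
  ],
  "angular": [
    [0, 0, 0],
    [0, 0, 0],
    [0, 0, 0],
    [0, 0, 0],
    [0, 0, 0]
  ]
}}

```text
clock: 10.03
tcp_pos: [504.8, 146.2, 132.0]
eef_rot: [2.366, -0.0, 1.839]
ft_force: [-0.4, 0.6, -0.8]
width: 11.4
gripper_force: 48.9
```

```bash
python3 st.py
```

```text
10.0333 [-0.44  0.62 -0.85] tip [570.26 164.17  62.71] rot [ 2.37 -0.    1.84]
15 cm [-0.06 -1.15 -1.11]
5 cm [-0.05 -0.44 -0.41]
0 cm [-0.05 -0.08 -0.06]
 [([392, 175, 27, 26, 183], [406.7, 185.9])]
[[412.45 187.12]] [[205.99 185.86]]
```

Emit:
{"op": "drive_tool", "data": {
  "linear": [
    [0, 0.08, 0.06],
    [0, 0.08, 0.06],
    [0, 0.08, 0.06],
    [0, 0, 0],
    [0, 0, 0],
    [0, 0, 0]
  ],
  "angular": [
    [0, 0, 0],
    [0, 0, 0],
    [0, 0, 0],
    [0, 0, 0],
    [0, 0, 0],
    [0, 0, 0]
  ]
}}

```text
clock: 10.58
tcp_pos: [507.6, 147.0, 132.3]
eef_rot: [2.367, -0.0, 1.839]
ft_force: [-0.4, -0.1, -0.1]
width: 11.0
gripper_force: 48.9
```

```bash
python3 st.py
```

```text
10.5833 [-0.35 -0.14 -0.15] tip [573.02 164.95  62.99] rot [ 2.37 -0.    1.84]
15 cm [-0.06 -1.38 -1.29]
5 cm [-0.06 -0.66 -0.59]
0 cm [-0.05 -0.3  -0.24]
 [([392, 175, 22, 13, 81], [399.5, 178.5]), ([412, 188, 12, 11, 28], [418.5, 192.1])]
[[413.43 187.48]] [[205.68 184.65]]
```

Emit:
{"op": "drive_tool", "data": {
  "linear": [
    [0, 0.08, 0.06],
    [0, 0.08, 0.06],
    [0, 0, 0],
    [0, 0, 0],
    [0, 0, 0]
  ],
  "angular": [
    [0, 0, 0],
    [0, 0, 0],
    [0, 0, 0],
    [0, 0, 0],
    [0, 0, 0]
  ]
}}

```text
clock: 11.05
tcp_pos: [509.5, 147.5, 132.6]
eef_rot: [2.367, -0.0, 1.839]
ft_force: [-0.6, -0.4, 0.0]
width: 11.3
gripper_force: 48.9
```

```bash
python3 st.py
```

```text
11.05 [-0.61 -0.39  0.02] tip [574.93 165.48  63.27] rot [ 2.37 -0.    1.84]
15 cm [-0.06 -1.54 -1.41]
5 cm [-0.06 -0.82 -0.71]
0 cm [-0.06 -0.47 -0.36]
 [([392, 175, 12, 9, 57], [395.6, 177.6]), ([405, 175, 9, 13, 27], [409.4, 180.7]), ([412, 198, 19, 12, 181], [421.2, 203.6])]
[[414.12 187.71]] [[205.46 183.81]]
```

The medal has fallen: the brass is now at (412–431, 198–210) in the scene view. I'll back out.

Emit:
{"op": "drive_tool", "data": {
  "linear": [
    [0, -1, -1],
    [0, -1.7, -1.7],
    [0, -1.7, -1.7],
    [0, -1.7, -1.7],
    [0, -1, -1],
    [0, 0, 0]
  ],
  "angular": [
    [0, 0, 0],
    [0, 0, 0],
    [0, 0, 0],
    [0, 0, 0],
    [0, 0, 0],
    [0, 0, 0]
  ]
}}

```text
clock: 11.6
tcp_pos: [429.7, 124.7, 155.0]
eef_rot: [2.392, -0.001, 1.839]
ft_force: [-0.7, 0.4, -0.1]
width: 11.5
gripper_force: 49.1
```

```bash
python3 st.py; python3 -c "
from lib import *
L=[(598+x*25,171+y*25,31) for x,y in((0,0),(1,0),(-1,0),(0,1),(0,-1))];print(proj('scene',L))"
```

```text
11.6 [-0.65  0.39 -0.07] tip [493.41 142.27  84.05] rot [ 2.39 -0.    1.84]
15 cm [0.01 3.22 5.92]
5 cm [0.02 3.95 6.61]
0 cm [0.02 4.31 6.95]
 [([392, 175, 12, 9, 57], [395.6, 177.6]), ([412, 198, 19, 12, 182], [421.2, 203.5])]
[[387.2 168.5]] [[211.21 218.24]]
[[420.01242708 201.33004819]
 [426.92076894 206.58980499]
 [413.28447179 196.20942232]
 [426.88874642 197.87103706]
 [412.9950554  204.85916379]]
```

Emit:
{"op": "drive_tool", "data": {
  "linear": [
    [0, 1.75, -1.8],
    [0, 1.75, -1.8],
    [0, 1.75, -1.8],
    [0, 0, 0],
    [0, 0, 0],
    [0, 0, 0],
    [0, 0, 0],
    [0, 0, 0],
    [0, 0, 0]
  ],
  "angular": [
    [0, 0, 0],
    [0, 0, 0],
    [0, 0, 0],
    [7, 0, 0],
    [7, 0, 0],
    [7, 0, 0],
    [6.5, 0, 0],
    [0, 0, 0],
    [0, 0, 0]
  ]
}}

```text
clock: 12.4
tcp_pos: [433.9, 125.8, 228.2]
eef_rot: [2.875, -0.002, 1.84]
ft_force: [-0.1, 0.3, 0.4]
width: 11.6
gripper_force: 49.2
```

```bash
cat > rk.py <<'E'
from lib import *
np.set_printoptions(precision=2,suppress=True)
s,R,tip=frame();print(s['clock'],s['ft_force'],'tcp',s['tcp_pos'],'tip',tip,'rot',s['eef_rot'])
obs=[("top",(326.0,214.4)),("scene",(308.9,216.3))]
q=least_squares(lambda q:np.concatenate([proj(n,[*q])[0]-u for n,u in obs]),[507,-112,54]); print("r2 tri",q.x,q.fun)
yaw=.11;f=np.array([np.cos(yaw),np.sin(yaw),0]);n=-np.sin(.3)*f+[0,0,np.cos(.3)]
c=np.array([507.7,-111.9,54.]); far=c+5*f+[0,0,2.5]
Rt=Ro.from_matrix(np.c_[np.cross(n,-f*np.cos(.3)-[0,0,np.sin(.3)]),f*np.cos(.3)+[0,0,np.sin(.3)],-n])
print("far",far,"det",np.linalg.det(Rt.as_matrix()))
print("turn deg",np.degrees((R.inv()*Rt).as_rotvec()))
for b in(30,10,0): t=far+n*(97+b); print(b,"tcp",t,"cm",R.inv().apply(t-s['tcp_pos'])/10)
E
python3 rk.py
```

```text
12.4 [-0.08  0.31  0.43] tcp [433.94 125.81 228.18] tip [458.56 132.81 134.62] rot [ 2.87 -0.    1.84]
r2 tri [ 507.26 -112.22   54.67] [ 0.37  0.23  0.46 -0.03]Traceback (most recent call last):
  File "rk.py", line 8, in <module>
    Rt=Ro.from_matrix(np.c_[np.cross(n,-f*np.cos(.3)-[0,0,np.sin(.3)]),f*np.cos(.3)+[0,0,np.sin(.3)],-n])
  File "scipy/spatial/transform/_rotation.pyx", line 1143, in scipy.spatial.transform._rotation.Rotation.from_matrix
ValueError: Non-positive determinant (left-handed or null coordinate frame) in rotation matrix 0: [[ 0.11  0.95  0.29]
 [-0.99  0.1   0.03]
 [ 0.    0.3  -0.96]].
```

```bash
sed -i 's/^Rt=.*/yv=f*np.cos(.3)+[0,0,np.sin(.3)]; Rt=Ro.from_matrix(np.c_[np.cross(yv,-n),yv,-n])/' rk.py; python3 rk.py
```

```text
12.4 [-0.08  0.31  0.43] tcp [433.94 125.81 228.18] tip [458.56 132.81 134.62] rot [ 2.87 -0.    1.84]
r2 tri [ 507.26 -112.22   54.67] [ 0.37  0.23  0.46 -0.03]
far [ 512.67 -111.35   56.5 ] det 0.9999999999999998
turn deg [-1.9  -2.67  8.75]
30 tcp [ 475.37 -115.47  177.83] cm [-24.37  -3.66   4.17]
10 tcp [ 481.24 -114.82  158.72] cm [-24.47  -3.61   6.16]
0 tcp [ 484.18 -114.5   149.17] cm [-24.52  -3.58   7.16]
```

Emit:
{"op": "drive_tool", "data": {
  "linear": [
    [-2.44, -0.37, 0.2],
    [-2.44, -0.37, 0.2],
    [-2.44, -0.37, 0.2],
    [-2.44, -0.37, 0.2],
    [-2.44, -0.37, 0.2],
    [-2.44, -0.37, 0.2],
    [-2.44, -0.37, 0.2],
    [-2.44, -0.37, 0.2],
    [-2.44, -0.37, 0.2],
    [-2.44, -0.37, 0.2],
    [0, 0, 0],
    [0, 0, 0],
    [0, 0, 0],
    [0, 0, 0]
  ],
  "angular": [
    [0, 0, 0],
    [0, 0, 0],
    [0, 0, 0],
    [0, 0, 0],
    [0, 0, 0],
    [0, 0, 0],
    [0, 0, 0],
    [0, 0, 0],
    [0, 0, 0],
    [0, 0, 0],
    [-1, -1.3, 4.4],
    [-1, -1.3, 4.4],
    [0, 0, 0],
    [0, 0, 0]
  ]
}}

```text
clock: 13.57
tcp_pos: [465.5, -117.0, 198.2]
eef_rot: [2.84, -0.002, 1.682]
ft_force: [-0.3, 0.2, -0.2]
width: 11.5
gripper_force: 49.1
```

```bash
python3 rk.py
```

```text
13.5667 [-0.29  0.18 -0.24] tcp [ 465.48 -117.    198.23] tip [ 494.07 -113.68  105.6 ] rot [ 2.84 -0.    1.68]
r2 tri [ 507.26 -112.22   54.67] [ 0.37  0.23  0.46 -0.03]
far [ 512.67 -111.35   56.5 ] det 0.9999999999999998
turn deg [ 0.07 -0.1   0.02]
30 tcp [ 475.37 -115.47  177.83] cm [0.04 0.35 2.24]
10 tcp [ 481.24 -114.82  158.72] cm [0.04 0.35 4.24]
0 tcp [ 484.18 -114.5   149.17] cm [0.03 0.35 5.24]
```

Emit:
{"op": "drive_tool", "data": {
  "linear": [
    [0, 0.15, 1],
    [0.03, 0.2, 1.2],
    [0, 0, 1.2],
    [0, 0, 1],
    [0, 0, 0],
    [0, 0, 0]
  ],
  "angular": [
    [0, 0, 0],
    [0, 0, 0],
    [0, 0, 0],
    [0, 0, 0],
    [0, 0, 0],
    [0, 0, 0]
  ]
}}

```text
clock: 14.07
tcp_pos: [483.3, -115.3, 157.5]
eef_rot: [2.841, -0.002, 1.681]
ft_force: [-0.1, -0.8, 0.9]
width: 11.4
gripper_force: 49.2
```

```bash
python3 rk.py
```

```text
14.0667 [-0.12 -0.75  0.87] tcp [ 483.29 -115.29  157.55] tip [ 511.79 -111.93   64.89] rot [ 2.84 -0.    1.68]
r2 tri [ 507.26 -112.22   54.67] [ 0.37  0.23  0.46 -0.03]
far [ 512.67 -111.35   56.5 ] det 0.9999999999999998
turn deg [ 0.02 -0.12 -0.03]
30 tcp [ 475.37 -115.47  177.83] cm [ 0.07 -0.15 -2.17]
10 tcp [ 481.24 -114.82  158.72] cm [ 0.07 -0.16 -0.17]
0 tcp [ 484.18 -114.5   149.17] cm [ 0.07 -0.16  0.83]
```

Good: about 8 mm above the rocker. I'll creep in with force checks.

Emit:
{"op": "drive_tool", "data": {
  "linear": [
    [0.06, -0.1, 0.2],
    [0, 0, 0.2],
    [0, 0, 0.2],
    [0, 0, 0],
    [0, 0, 0]
  ],
  "angular": [
    [0, 0, 0],
    [0, 0, 0],
    [0, 0, 0],
    [0, 0, 0],
    [0, 0, 0]
  ]
}}

```text
clock: 14.48
tcp_pos: [485.3, -115.5, 153.3]
eef_rot: [2.838, -0.0, 1.68]
ft_force: [0.4, -0.1, 2.7]
width: 11.3
gripper_force: 49.4
```

Emit:
{"op": "drive_tool", "data": {
  "linear": [
    [0, 0, 0.15],
    [0, 0, 0.15],
    [0, 0, 0],
    [0, 0, 0]
  ],
  "angular": [
    [0, 0, 0],
    [0, 0, 0],
    [0, 0, 0],
    [0, 0, 0]
  ]
}}

```text
clock: 14.82
tcp_pos: [486.4, -115.7, 152.6]
eef_rot: [2.837, 0.0, 1.679]
ft_force: [-7.8, 1.5, 18.1]
width: 11.3
gripper_force: 51.9
```

Emit:
{"op": "drive_tool", "data": {
  "linear": [
    [0, 0, 0.1],
    [0, 0, 0.1],
    [0, 0, 0],
    [0, 0, 0]
  ],
  "angular": [
    [0, 0, 0],
    [0, 0, 0],
    [0, 0, 0],
    [0, 0, 0]
  ]
}}

```text
clock: 15.15
tcp_pos: [487.1, -116.0, 152.5]
eef_rot: [2.837, 0.001, 1.679]
ft_force: [-15.9, 1.9, 31.4]
width: 11.2
gripper_force: 54.1
```

Emit:
{"op": "drive_tool", "data": {
  "linear": [
    [0, 0, -0.5],
    [0, 0, -1.5],
    [0, 0, -2],
    [0, -2, -2],
    [0, -3, -1],
    [0, -3, 0],
    [0, -3, 0],
    [0, 0, 0]
  ],
  "angular": [
    [0, 0, 0],
    [0, 0, 0],
    [0, 0, 0],
    [0, 0, 0],
    [0, 0, 0],
    [0, 0, 0],
    [0, 0, 0],
    [0, 0, 0]
  ]
}}

```text
clock: 15.82
tcp_pos: [354.4, -126.5, 177.9]
eef_rot: [2.848, -0.006, 1.676]
ft_force: [-0.2, 0.6, -0.8]
width: 11.3
gripper_force: 49.2
```

```bash
python3 -c "
from lib import *
s,R,tip=frame();print(s['tcp_pos'],tip,s['ft_force'])
a=cv2.cvtColor(cv2.imread('pics/top0.png'),cv2.COLOR_BGR2GRAY).astype(int)
ims=[env.get_image('top') for _ in range(4)]
b=np.mean([cv2.cvtColor(i,cv2.COLOR_RGB2GRAY) for i in ims],0).astype(int)
cv2.imwrite('pics/top_after.png',cv2.cvtColor(ims[0],cv2.COLOR_RGB2BGR))
sc=env.get_image('scene');cv2.imwrite('pics/sc_after.png',cv2.cvtColor(sc,cv2.COLOR_RGB2BGR))
np.set_printoptions(linewidth=250)
for n,u in(('R1',316),('R2',326),('R3',337),('R4',347)):
  print(n,'before/after col-mean rows 205..222');print(a[205:223,u-2:u+3].mean(1).round().astype(int));print(b[205:223,u-2:u+3].mean(1).round().astype(int))
"
```

```text
[ 354.44751459 -126.52498113  177.86184406] [ 382.31623916 -123.00297506   85.01826774] [-0.20955049  0.64058091 -0.77141372]
R1 before/after col-mean rows 205..222
[145 145 146 148 143 114  53  15  40  54  30  22  29  36  45  61 120 181]
[148 148 149 151 146 116  54  18  41  55  32  18  29  38  44  63 122 184]
R2 before/after col-mean rows 205..222
[147 148 148 141 104  49  18  36  44  27  18  30  44  56  67 131 195 209]
[150 150 152 143 107  50  46  61  42  26  23  25  43  54  63 134 199 213]
R3 before/after col-mean rows 205..222
[150 150 138  99  44  22  38  48  28  21  32  48  58  72 139 199 209 207]
[152 153 141 102  47  21  37  48  29  21  32  49  60  73 138 199 213 212]
R4 before/after col-mean rows 205..222
[153 141 100  43  17  33  45  25  23  33  54  65  72 140 200 211 208 208]
[155 144 102  44  17  35  46  28  21  35  55  66  74 142 204 215 213 212]
```

```bash
python3 -c "
import cv2,numpy as np
T0,T1,S0,S1=[cv2.imread('pics/'+n+'.png') for n in('top0','top_after','scene0','sc_after')]
def c(im,x,y,w,h): return cv2.convertScaleAbs(cv2.resize(im[y:y+h,x:x+w],(400,200),interpolation=cv2.INTER_CUBIC),alpha=1.4,beta=25)
g=np.vstack([np.hstack([c(T0,308,200,50,25),c(T1,308,200,50,25)]),np.hstack([c(S0,284,204,44,22),c(S1,284,204,44,22)]),np.hstack([c(T1,180,165,60,30),c(S1,390,185,60,30)])])
cv2.imwrite('pics/last.png',g)"
```

```text
(no output)
```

View pics/last.png

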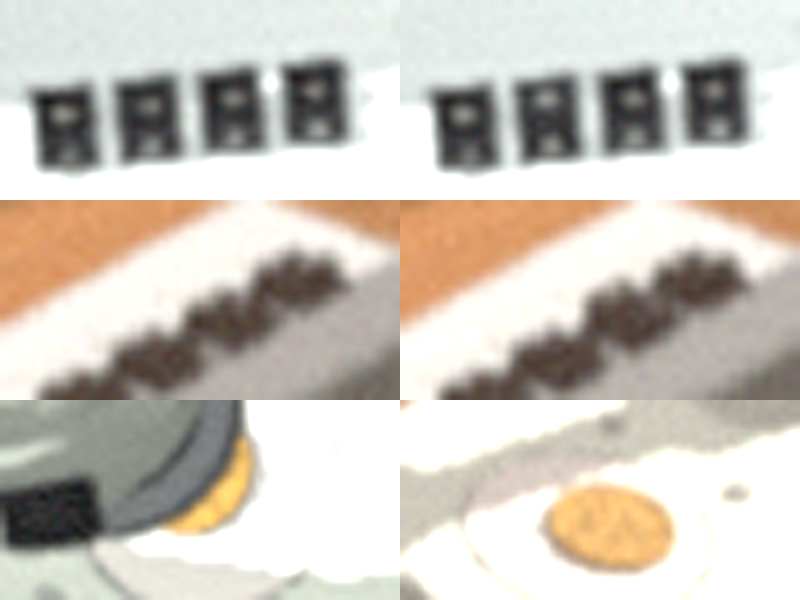

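In the last montage, rocker 2 alone has changed: its marks shifted in the top view and its near half now stands proud in the scene view. The medal lies flat on the stage with its rosette up. Now I return the stick.

Emit:
{"op": "drive_tool", "data": {
  "linear": [
    [0, 0.5, -1.9],
    [0, 0.6, -1.9],
    [0, 0.6, -1.9],
    [0, 0, 0],
    [0, 0, 0],
    [0, 0, 0],
    [0, 0, 0],
    [0, 0, 0]
  ],
  "angular": [
    [0, 0, 0],
    [0, 0, 0],
    [0, 0, 0],
    [5.6, 0, 0],
    [5.6, 0, 0],
    [5.6, 0, 0],
    [0, 0, -4.3],
    [0, 0, 0]
  ]
}}

```text
clock: 16.73
tcp_pos: [362.7, -128.9, 241.6]
eef_rot: [3.133, -0.001, 1.759]
ft_force: [-0.6, 0.0, -0.8]
width: 11.3
gripper_force: 49.2
```

```bash
python3 -c "
from lib import *
s,R,tip=frame();print(s['clock'],s['tcp_pos'],s['eef_rot'],tip)
delta([482,-312.5,238],Ro.from_euler('xyz',[np.pi,0,1.751]))"
```

```text
16.7333 [ 362.71864993 -128.87423207  241.60728932] [ 3.13288052e+00 -7.12002736e-04  1.75923547e+00] [ 363.53581945 -128.64809021  144.61099509]
shift cm [-20.27   8.27   0.42]
turn deg [ 0.5 -0.   0.5]
```

Emit:
{"op": "drive_tool", "data": {
  "linear": [
    [-1.69, 0.69, 0],
    [-1.69, 0.69, 0],
    [-1.69, 0.69, 0],
    [-1.69, 0.69, 0],
    [-1.69, 0.69, 0],
    [-1.69, 0.69, 0],
    [-1.69, 0.69, 0],
    [-1.69, 0.69, 0],
    [-1.69, 0.69, 0],
    [-1.69, 0.69, 0],
    [-1.69, 0.69, 0],
    [-1.69, 0.69, 0],
    [0, 0, 0],
    [0, 0, 0],
    [0, 0, 0]
  ],
  "angular": [
    [0.5, 0, 0.5],
    [0, 0, 0],
    [0, 0, 0],
    [0, 0, 0],
    [0, 0, 0],
    [0, 0, 0],
    [0, 0, 0],
    [0, 0, 0],
    [0, 0, 0],
    [0, 0, 0],
    [0, 0, 0],
    [0, 0, 0],
    [0, 0, 0],
    [0, 0, 0],
    [0, 0, 0]
  ]
}}

```text
clock: 17.98
tcp_pos: [476.8, -313.3, 241.0]
eef_rot: [-3.141, -0.002, 1.746]
ft_force: [0.1, 0.6, 0.2]
width: 11.1
gripper_force: 49.2
```

```bash
python3 -c "
from lib import *
s,R,tip=frame();print(s['clock'],s['tcp_pos'],s['eef_rot'],tip)
delta([482,-312.5,112.5],Ro.from_euler('xyz',[np.pi,0,1.751]))
b=env.get_image('scene');a=cv2.imread('pics/sc_after.png')[...,::-1]
d=np.abs(b.astype(int)-a).sum(2)
pt=proj('scene',[tip,tip+[0,0,20],tip+[0,0,10]]);print(pt)
for v in range(190,224,2):
  u=np.where(d[v,205:240]>60)[0]+205; print(v,u.min() if len(u) else None,u.max() if len(u) else None,len(u))
"
```

```text
17.9833 [ 476.81297944 -313.33592932  241.03381953] [-3.14110701e+00 -1.72432683e-03  1.74551546e+00] [ 476.73751461 -313.17940486  144.03397518]
shift cm [-0.03  0.53 12.85]
turn deg [-0.  -0.1 -0.3]
[[221.18735159 212.78627758]
 [219.83520389 205.59163724]
 [220.51594125 209.21495579]]
190 None None 0
192 None None 0
194 None None 0
196 None None 0
198 218 218 1
200 218 218 1
202 None None 0
204 None None 0
206 205 205 1
208 None None 0
210 None None 0
212 None None 0
214 None None 0
216 None None 0
218 None None 0
220 236 239 4
222 228 232 5
```

```bash
python3 -c "
from lib import *
b=np.mean([env.get_image('scene') for _ in range(4)],0);a=cv2.imread('pics/sc_after.png')[...,::-1].astype(float)
d=np.abs(cv2.GaussianBlur(b,(3,3),0)-cv2.GaussianBlur(a,(3,3),0)).sum(2)
np.set_printoptions(linewidth=250)
print('     ',np.arange(208,234))
for v in range(176,222,2): print(v,d[v,208:234].round().astype(int))
"
```

```text
[208 209 210 211 212 213 214 215 216 217 218 219 220 221 222 223 224 225 226 227 228 229 230 231 232 233]
176 [ 81  82  73  81  88  98 126 159 172 168 156 138 109  66  21   3   1   1   2   4   4   1   2   1   4   5]
178 [  4  14  30  56  75  88  99 117 118  95  66  45  26  10   4   6   5   3   4   6   6   2   2   2   8   7]
180 [ 3  3  9 27 47 60 65 60 46 31 24 13  7  4  2  2  3  3  2  4  7  5  3  4  4  1]
182 [ 6  5  5 12 23 30 32 27 27 28 25 17 14 10  7  6  4  4  5  6  7  6  5  4  2  3]
184 [ 1  4  3  8 16 24 29 28 28 27 24 16  7  8  9  7  3  2  5  4  4  8  5  2  1  6]
186 [ 3  3  2  2  6 13 24 29 29 29 20  8  3  3  5  5  3  2  2  1  2  6  6  3  1  1]
188 [ 5  7  7  5  1 12 22 31 36 26 18 13 11  6  8  7  3  4  5  8  7  5  5  6  8  5]
190 [ 6  4  3  6  7  4 11 20 24 24 24 17 10  5  6  7  8 10  8  4  4  5  5  4  5  3]
192 [ 2  2  2  4  4  3  7 16 22 24 24 20 11  5  2  1  4  6  4  2  1  3  5  5  5  3]
194 [ 2  5  4  2  1  2  7 15 21 24 24 22 16 13  9  5  6  6  5  7  7  1  2  6  6  4]
196 [ 4  3  2  2  2  2  3 13 25 32 31 23 18 12  6  5  5  4  4  3  5  8  8  7  5  5]
198 [ 8  9  7  5  
[... 289 characters left out ...]
  2  4  6  7  2  3  9 10  8]
206 [18 13  8  3  2  4  5  5  4 17 29 36 33 22 15  8  3  2  5  7  5  3  5  7  6  6]
208 [29 22 17  8  6  7  5  6  6 10 25 36 35 24 18 12  6  2  5 11  8  5  6  6  2  2]
210 [15 16 15 10 10  8  5  5  4  5 21 34 37 30 20 12 10  7  5  7  9 11  9  5  3  4]
212 [19 19 17 13  8  3  3  4  2  2 13 27 34 34 25 11  6  7  5  4  6  8  6  4  7  7]
214 [17 19 17 12  7  4  3  6  7  5  2  9 13 10  7  6  6  7  7  8  8  9  7  4  4  6]
216 [15 21 16 10 10  6  3  5  3  3  6  7  2  2  3  7  9  8  7  7  8  7  6  6  5  6]
218 [12 12 11  6  6  8  6  5  5  4  5  6  5  4  2  2  5  5  5  3  3  4  5  6  6  5]
220 [ 4  2  4 11 15 13  9  5  3  6  7  7  8  8  5  7  9  8  8 10 13 15 16 16 18 21]
```

The tip is where predicted (row 213.5, column 220.5), so it has not slipped. I'll align over the hole and lower.

Emit:
{"op": "drive_tool", "data": {
  "linear": [
    [0, 0.53, 0],
    [0, 0, 2],
    [0, 0, 2],
    [0, 0, 2],
    [0, 0, 1.5],
    [0, 0, 0],
    [0, 0, 0],
    [0, 0, 0]
  ],
  "angular": [
    [0, 0, 0],
    [0, 0, 0],
    [0, 0, 0],
    [0, 0, 0],
    [0, 0, 0],
    [0, 0, 0],
    [0, 0, 0],
    [0, 0, 0]
  ]
}}

```text
clock: 18.9
tcp_pos: [483.1, -313.4, 167.3]
eef_rot: [3.14, 0.0, 1.746]
ft_force: [0.6, -0.1, -0.1]
width: 11.4
gripper_force: 49.2
```

```bash
python3 -c "
from lib import *
s,R,tip=frame();print(s['clock'],s['tcp_pos'],s['eef_rot'],tip)
delta([482,-312.3,112.5])"
```

```text
18.9 [ 483.13002881 -313.36219394  167.33335875] [3.14045186e+00 4.36400161e-04 1.74623141e+00] [ 483.24637542 -313.38456131   70.33343111]
shift cm [ 0.13 -0.1   5.48]
```

Emit:
{"op": "drive_tool", "data": {
  "linear": [
    [0.1, -0.1, 0.4],
    [0, 0, 0.7],
    [0, 0, 0.7],
    [0, 0, 0],
    [0, 0, 0]
  ],
  "angular": [
    [0, 0, 0],
    [0, 0, 0],
    [0, 0, 0],
    [0, 0, 0],
    [0, 0, 0]
  ]
}}

```text
clock: 19.32
tcp_pos: [480.7, -311.8, 147.5]
eef_rot: [-3.141, -0.002, 1.746]
ft_force: [-0.2, -0.4, -0.1]
width: 11.4
gripper_force: 49.2
```

Emit:
{"op": "drive_tool", "data": {
  "linear": [
    [0, 0, 0.8],
    [0, 0, 0.8],
    [0, 0, 0.8],
    [0, 0, 0.8],
    [0, 0, 0.1],
    [0, 0, 0],
    [0, 0, 0]
  ],
  "angular": [
    [0, 0, 0],
    [0, 0, 0],
    [0, 0, 0],
    [0, 0, 0],
    [0, 0, 0],
    [0, 0, 0],
    [0, 0, 0]
  ]
}}

```text
clock: 19.9
tcp_pos: [481.2, -312.2, 115.1]
eef_rot: [-3.141, -0.001, 1.746]
ft_force: [0.1, 0.2, 0.1]
width: 11.5
gripper_force: 49.2
```

Emit:
{"op": "drive_tool", "data": {
  "linear": [
    [0, 0, 0.1],
    [0, 0, 0.1],
    [0, 0, 0],
    [0, 0, 0]
  ],
  "angular": [
    [0, 0, 0],
    [0, 0, 0],
    [0, 0, 0],
    [0, 0, 0]
  ]
}}

```text
clock: 20.23
tcp_pos: [481.4, -312.3, 113.6]
eef_rot: [3.141, -0.0, 1.746]
ft_force: [-0.4, 0.3, 1.2]
width: 11.0
gripper_force: 49.2
```

Emit:
{"op": "drive_tool", "data": {
  "linear": [
    [0, 0, 0],
    [0, 0, 0],
    [0, 0, 0],
    [0, 0, 0],
    [0, 0, 0],
    [0, 0, 0],
    [0, 0, 0],
    [0, 0, 0],
    [0, 0, 0],
    [0, 0, 0]
  ],
  "angular": [
    [0, 0, 0],
    [0, 0, 0],
    [0, 0, 0],
    [0, 0, 0],
    [0, 0, 0],
    [0, 0, 0],
    [0, 0, 0],
    [0, 0, 0],
    [0, 0, 0],
    [0, 0, 0]
  ],
  "fingers": 8.5
}}

```text
clock: 21.07
tcp_pos: [481.2, -312.2, 113.3]
eef_rot: [3.142, -0.001, 1.746]
ft_force: [-0.7, 0.2, 0.1]
width: 85.1
gripper_force: 0.0
```

Emit:
{"op": "drive_tool", "data": {
  "linear": [
    [0, 0, -1],
    [0, 0, -2],
    [0, 0, -2.5],
    [0, 0, -2.5],
    [0, 0, -2.5],
    [0, 0, -2],
    [0, -3, 0],
    [0, -3, 0],
    [0, -3, 0],
    [0, -3, 0],
    [0, 0, 0],
    [0, 0, 0]
  ],
  "angular": [
    [0, 0, 0],
    [0, 0, 0],
    [0, 0, 0],
    [0, 0, 0],
    [0, 0, 0],
    [0, 0, 0],
    [0, 0, 0],
    [0, 0, 0],
    [0, 0, 0],
    [0, 0, 0],
    [0, 0, 0],
    [0, 0, 0]
  ]
}}

```text
clock: 22.07
tcp_pos: [362.1, -333.5, 239.2]
eef_rot: [3.141, 0.0, 1.744]
ft_force: [0.7, -0.7, 0.4]
width: 84.9
gripper_force: 0.0
```

```bash
python3 -c "
from lib import *
s=env.state();print(s['clock'],s['tcp_pos'],s['width'],s['ft_force'])
for n,f in(('scene','scene0'),('top','top0')):
  a=cv2.imread(f'pics/{f}.png')[...,::-1].astype(float);b=np.mean([env.get_image(n) for _ in range(3)],0)
  d=(np.abs(cv2.GaussianBlur(b,(3,3),0)-cv2.GaussianBlur(a,(3,3),0)).sum(2)>50).astype(np.uint8)
  k,l,st,c=cv2.connectedComponentsWithStats(d)
  print(n,[st[i].tolist() for i in range(1,k) if st[i,4]>4])
brass()
"
```

```text
22.0667 [ 362.10705395 -333.45766022  239.22231881] 84.89173150362251 [ 0.69093788 -0.65607222  0.38151336]
scene [[112, 0, 6, 21, 46], [116, 0, 5, 6, 20], [145, 0, 39, 19, 585], [245, 0, 9, 3, 24], [266, 0, 10, 19, 154], [291, 0, 21, 14, 261], [314, 0, 2, 35, 61], [287, 2, 4, 24, 45], [126, 5, 26, 24, 128], [237, 5, 4, 2, 5], [242, 4, 3, 2, 5], [237, 4, 42, 72, 1504], [234, 9, 7, 15, 65], [294, 14, 22, 38, 533], [0, 20, 1, 6, 6], [124, 20, 78, 136, 4642], [0, 32, 19, 56, 549], [214, 41, 5, 5, 15], [246, 46, 12, 6, 39], [209, 48, 18, 34, 219], [307, 54, 9, 40, 245], [243, 57, 5, 8, 19], [287, 62, 11, 6, 26], [281, 67, 25, 24, 434], [272, 72, 9, 16, 86], [251, 87, 7, 5, 15], [269, 89, 33, 18, 413], [266, 90, 3, 3, 5], [31, 94, 14, 13, 85], [265, 101, 3, 5, 13], [0, 113, 61, 50, 840], [233, 140, 27, 12, 197], [6, 149, 7, 14, 24], [128, 148, 7, 8, 19], [220, 149, 38, 15, 246], [0, 167, 164, 57, 2316], [0, 166, 242, 82, 2129], [391, 183, 41, 29, 522], [304, 212, 6, 4, 16], [9, 260, 65, 53, 1878]]
top [[196, 168, 43, 25, 413], [325, 211, 3, 2, 5], [426, 218, 4, 2, 7], [431, 222, 3, 4, 7], [327, 239, 313, 161, 24393], [207, 371, 125, 29, 2607], [194, 392, 12, 8, 32], [202, 397, 3, 3, 6]]
 [([392, 175, 12, 9, 57], [395.6, 177.6]), ([412, 198, 19, 12, 182], [421.2, 203.5])]
```

```bash
python3 -c "
from workcell import env
print(env.job_done())"
```

```text
the job is handed in; nothing more can be done
None
```

The medal lies flat under the lens with its relief face up, only the second rocker is on, the stick is back in its hole, and the job was handed in at about 22 s. The rocker press peaked near 35 N on the stick, and before/after images show nothing else on the bench moved.

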